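# Back out the captive screw and open the dust-trap cover

## Task

Open the sliding cover of the analyser's dust-trap unit so that its cup can be emptied. First back out the captive screw that locks it: draw the knurled head gently up against its spring, turn it anticlockwise (seen from above) until you feel the thread catch, and go on unscrewing until it comes up against its stop and stays up by itself; then slide the cover fully open and let go. Keep to finger force on the thread and its stop, do not force the cover while the pin is still in its hole, and leave the jar, the crucible block and the spanner where they are.

Things in the scene. Friction and masses are not known exactly. Their poses are not given: they have to be found in the camera images.
- unit: Dust-trap unit: white sheet-metal box with a blue band, 220 mm (x) by 360 mm (y), 100 mm high, fixed. Origin: centre of its underside, z up. On its flat top deck two aluminium rails along y (inner faces 69 mm either side of the middle, 10 mm high) guide the cover. Under the closed cover: a well with a steel dust cup.
- cover (a joint): How far the cover has slid (m): 0 closed, 0.095 fully open at its end stop. Bare steel plate, 146 mm (x) by 150 mm (y) by 3 mm, top face 105 mm above the bench. It slides along the unit's +y only, takes 2 to 3 N, stays where it is left, and can be moved by its lip or by the screw's head. Locked (1.5 mm of play) by the screw's pin until the screw's lift passes 10.5 mm.
- cover_lip (a point): Middle of the top edge of the cover's turned-up lip: 70 mm long in x, 3 mm thick, 16 mm above the cover, at the cover's -y edge, 124 mm to the -y side of the screw's axis. The point's axes are the unit's.
- captive_screw: The screw's head: upright round knurled steel knob, diameter 32 mm, 20 mm high, the only knob on the cover. Origin: centre of the head's underside, on the screw's axis, 128 mm above the bench when the screw is down; z up. It turns and rises with the head. At the start it is down, turned away from the mouths of the thread; there it turns freely either way (0.08 N m of drag), its 6 mm pin in a hole of the deck.
- screw_lift (a joint): How far the screw is drawn up (m), 0 at the start. A spring pulls it down: 5 N at 0, 0.25 N more per mm. It lifts freely for 3 mm, to the underside of the bush's thread; at a mouth of the thread a light pull (8 to 15 N in all) raises it to 6 to 8 mm. In the thread it rises 12.8 mm per turn to a firm stop: 12.4 mm when let go, up to 13.5 mm if pulled (1 mm of play).
- bush: Threaded steel bush on the cover, below the head: diameter 26 mm, 22 mm high, foot 36 mm wide and 3 mm high. Origin: on the screw's axis at the cover's top face; moves with the cover. Its thread has two mouths, half a turn apart, hidden inside at an unknown angle, each open over some 40 degrees. More than 90 N between screw and bush (about 0.5 N m at the stop) strains it.
- screw_head (a point): Middle of the screw's head (10 mm above its underside), on the axis. From a mouth the screw is held up and turned on anticlockwise (positive about z): up to 45 degrees before the thread carries it, up to 200 degrees to the stop. Once carried it stays up when let go and can be regrasped; before that it springs back down. Unscrewed means a lift over 11.5 mm with nothing holding it.
- keeper: Steel strip in the deck under the cover with the hole for the screw's pin, hidden while the cover is closed; fixed to the unit. Origin: the hole's centre at deck height. A load of over 40 N between pin and hole is too much.
- flux_jar: Bystander, loose on the bench: amber glass jar with black lid, 58 mm across, 95 mm high. Origin: centre of its underside.
- crucible_block: Bystander, loose on the bench beyond the unit: wooden block 75 x 130 x 28 mm with six white crucibles standing in it, 52 mm high in all. Origin: centre of its underside.
- spanner: Bystander, loose on the bench: flat steel spanner, 160 mm long. Origin: centre of its underside; it lies along its x axis.

How it is judged:
On the way:
1. the screw is unscrewed up to its stop (value of joint screw_lift above 0.0115 m), for 0.2 s.
At the end, for the whole second after the job is handed in: the cover stands fully open (within 8 mm of its end stop) and at rest, and the screw stays up at its stop by itself (lift over 11.5 mm) (value of joint cover above 0.087 m and value of joint screw_lift above 0.0115 m and velocity of joint cover below 0.01 m/s); the robot touches nothing.
It fails at once if the thread or its stop is strained beyond finger force (contact force between captive_screw and bush above 90 N).
It fails at once if the cover is forced against the pin in its hole (contact force between captive_screw and keeper above 40 N).
It fails at once if the jar, the crucible block or the spanner is pushed away or tipped (distance of any of flux_jar, crucible_block, spanner from where it was at the start of the episode above 0.02 m or angle between any of flux_jar, crucible_block, spanner's own z axis and vertical above 0.3 rad).
It also fails if it takes over 67 s, if anything falls off the work surface, if the arm or the gripper's body presses on something with over 40 N, if the wrist force passes 120 N, or if a joint passes its speed limit or range.

## Robot

A 6-joint arm with a two-finger parallel gripper is mounted at the origin on the work surface. World frame = base frame: x ahead of the robot, y to its left, z up, the work surface at z = 0. Lengths are in m, angles in rad, forces in N, time in s.
With the tool pointing down it reaches from about 0.325 to 0.85 m from the base axis. Payload 4.4 kg.
Tool frame: the origin (TCP) lies between the finger pads; the fingertips stand 14 mm ahead of it and the grasp point (between the pads) lies 5 mm behind it; z points along the fingers, y is the line along which they close (so a half turn about z gives the same grasp; the last joint's range is limited). The gripper opens to 94 mm and grips with 3 to 60 N. Pads are 16 mm wide; open, the fingers measure 119 mm over their backs; the gripper's body (75 mm by 177 mm) begins 78 mm behind the grasp point.
Start: joints at [1.192, 0.207, 1.542, -0, 1.393, -0.15], TCP at [0.13, 0.56, 0.219] pointing down, gripper open.
Joint ranges: [-2.73, 2.73], [-0.86, 2.22], [0.23, 2.46], [-1.11, 4.25], [0.08, 2.63], [-2.82, 2.82]. Speed limits (rad/s): [2.79, 2.79, 3.14, 3.14, 3.14, 3.14].

## Interface

Orientations are given as a unit quaternion [w, x, y, z].
In Python, from rig import bot gives the robot as it stands. The module is installed in compiled form; this text tells all that it offers. Calls block until the motion is done:
- bot.reach(position, orientation): joint-space move of the TCP to a pose.
- bot.movel(position, max_speed=0.15, rotation=None, max_force=None): straight line of the TCP; rotation=None keeps the orientation; max_speed is the mean speed in m/s. With max_force (N) it stops when the force on the tool has changed by that much, and returns True; else False.
- bot.move_joints(angles): joint-space move.
- bot.gripper_open() and bot.close_gripper(squeeze=None): open the fingers fully, or close them until they stop; squeeze is the grip in N (None keeps the last).
- bot.wait(seconds).
- bot.solve_ik(position, orientation): joint angles nearest the present ones, or None.
- bot.get_image(name): name is "scene" or "top" or "wrist"; returns (picture, depth): 480x640x3 uint8, red, green, blue; 480x640 float32, m along the optical axis (not along the pixel's ray), 0 where there is no reading.
- bot.calibration(name): a dict with "camera_matrix" (3x3 intrinsics, pixels), "k1" (the pictures are not rectified: a ray, as slopes to the right and down, at radius r is drawn at 1 + k1 r^2 times it, then the intrinsics apply), "cam_to_world" (4x4, takes a point from camera to world coordinates). Camera axes: x right, y down, z forward; pixel columns grow to the right and rows downward; lengths in m; the calibration is good to about 2 mm. A picture is of the moment at which its call begins: read the wrist's pose just before it. calibration takes no time and is no camera call; for the wrist camera it gives the pose at the moment of the call.
A pose or a line that the arm cannot do raises bot.IKError and nothing moves.
- bot.close_job(): hands the job in; it is judged then, once.
Readings, each from a call of its own:
- bot.get_clock(): time.
- bot.get_joint_pos(): joint angles.
- bot.get_joint_vel(): joint speeds.
- bot.get_joint_torque(): joint torques, N m.
- bot.get_tcp_pos(): TCP position.
- bot.get_tool_rot(): TCP orientation.
- bot.get_wrist_force(): force on the tool from outside, world axes, zero at the start.
- bot.get_wrist_torque(): the same for the moment, N m.
- bot.get_opening(): opening from 0.0 (shut) to 1.0 (fully open).
- bot.get_gripper_force(): force on a finger pad.
Only numpy, scipy, OpenCV 4.12 (cv2) and the standard library are available. Lean on these libraries where they do the work, as an engineer would, in place of code of your own. Each camera call takes 0.05 s, during which the arm holds its last target. There are 200 camera calls.

## Working session

There is one attempt and no reset: what is moved stays moved. The work goes in short steps, each a Python script; the robot and the scene stay as the last script left them, time stands still between calls to the robot, and variables do not carry over. Pictures are saved under pics/ and viewed, at most 10 in all, crops included, and the job is handed in when it is done.

```bash
mkdir -p pics
cat > h.py <<'E'
import numpy as np, cv2
from rig import bot
def snap(name,fn):
    c=bot.calibration(name); p,d=bot.get_image(name)
    cv2.imwrite(f'pics/{fn}.png',p[:,:,::-1]); np.savez(f'pics/{fn}.npz',d=d,K=c['camera_matrix'],k1=c['k1'],T=c['cam_to_world'])
    return p,d
def ray(fn,u,v,z=None):
    "world point of a pixel: by depth, or on the plane at height z"
    f=np.load(f'pics/{fn}.npz'); k=float(f['k1'])
    s=cv2.undistortPoints(np.array([[[u,v]]],float),f['K'],np.array([k,0,0,0,0.]))[0,0]
    r=np.array([*s,1.]); T=f['T']
    if z is None: t=f['d'][int(v),int(u)]
    else: t=(z-T[2,3])/(T[:3,:3]@r)[2]
    return T[:3,:3]@(r*t)+T[:3,3]
E
python3 - <<'E'
from h import *
a,_=snap('top','top0'); b,_=snap('scene','scene0')
print(bot.get_clock(),bot.get_tool_rot(),bot.get_tcp_pos())
E
```

```text
0.1 [-2.46206581e-04  1.14174780e-01  9.93460167e-01 -9.77595238e-04] [0.13020621 0.5593666  0.21841689]
```

View pics/top0.png

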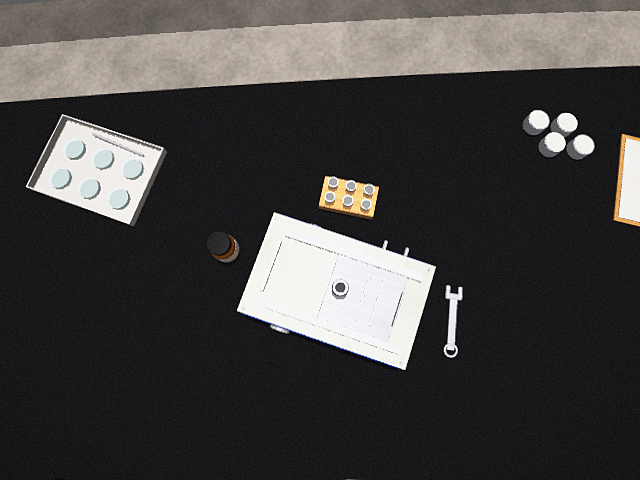

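View pics/scene0.png

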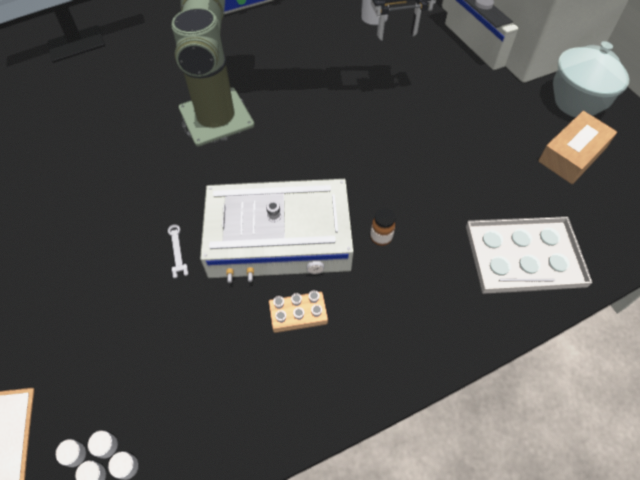

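The top view shows the knob at about (340,288), the lip at about (398,308), and the deck corners at (276,214), (435,266), (406,368) and (238,311). The jar is at (223,247), beyond the +y end. The crucible block is at (349,197) and the spanner at (452,322).

Run:
```python
from h import *
np.set_printoptions(precision=4,suppress=True)
for n,u,v,z in [('knob',340,287,.148),('c1',276,214,.1),('c2',435,266,.1),('c3',406,368,.1),('c4',238,311,.1),('lip',398,308,.121),('jar',219,243,.095),('spanU',454,290,.005),('spanL',451,351,.005)]:
    print(n,ray('top0',u,v,z),ray('top0',u,v))
C=[ray('top0',u,v,.1)[:2] for u,v in [(276,214),(435,266),(406,368),(238,311)]]
d=(C[0]-C[1])+(C[3]-C[2]); print('yaw of +y',np.arctan2(d[1],d[0]),'centre',np.mean(C,0))
p=cv2.imread('pics/top0.png')[200:380,230:470]; cv2.imwrite('pics/crop.png',cv2.resize(p,None,fx=3.3,fy=3.3,interpolation=cv2.INTER_CUBIC))
k=ray('top0',340,287,.148)
th=np.arctan2(d[1],d[0])
# feasibility: yaw span of tool over knob
for a in range(-180,181,30):
    t=np.radians(a); q=[0,np.cos(t/2),np.sin(t/2),0]
    s=bot.solve_ik([k[0],k[1],.138],q); print(a,None if s is None else np.round(s,2))
```

```text
knob [ 0.5064 -0.0039  0.148 ] [ 0.5064 -0.0039  0.1476]
c1 [0.6745 0.1197 0.1   ] [0.6746 0.1197 0.0999]
c2 [ 0.5415 -0.2072  0.1   ] [ 0.5534 -0.2329  0.0017]
c3 [ 0.3405 -0.1263  0.1   ] [ 0.3306 -0.1438 -0.0006]
c4 [0.4746 0.2061 0.1   ] [0.4794 0.2248 0.0017]
lip [ 0.4594 -0.1179  0.121 ] [ 0.4594 -0.1176  0.1228]
jar [0.6201 0.2439 0.095 ] [0.6206 0.2444 0.0928]
spanU [ 0.4952 -0.2694  0.005 ] [ 0.4954 -0.2704  0.0017]
spanL [ 0.3607 -0.2467  0.005 ] [ 0.3605 -0.2476  0.0019]
yaw of +y 1.185671297631739 centre [ 0.5078 -0.0019]
-180 [-0.18  0.15  1.79 -0.    1.2  -1.75]
-150 [-0.18  0.15  1.79 -0.    1.2  -2.27]
-120 [-0.18  0.15  1.79 -0.    1.2  -2.8 ]
-90 None
-60 [-0.18  0.15  1.79 -0.    1.2   2.44]
-30 [-0.18  0.15  1.79 -0.    1.2   1.92]
0 [-0.18  0.15  1.79 -0.    1.2   1.39]
30 [-0.18  0.15  1.79 -0.    1.2   0.87]
60 [-0.18  0.15  1.79 -0.    1.2   0.34]
90 [-0.18  0.15  1.79 -0.    1.2  -0.18]
120 [-0.18  0.15  1.79 -0.    1.2  -0.7 ]
150 [-0.18  0.15  1.79 -0.    1.2  -1.23]
180 [-0.18  0.15  1.79 -0.    1.2  -1.75]
```

View pics/crop.png

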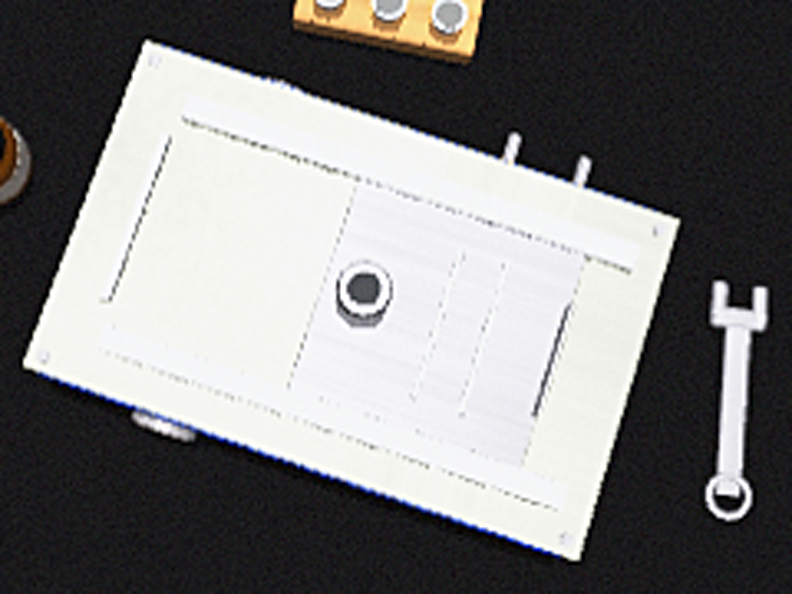

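The crop puts the knob at (363,291), which is (340,288) in the full frame, about (0.505, -0.004). The lip is at crop (552,360). Next I go above the knob and look from close by.

```bash
cat >> h.py <<'E'
def Q(a):
    t=np.radians(a); return [0,np.cos(t/2),np.sin(t/2),0]
E
python3 - <<'E'
from h import *
np.set_printoptions(precision=4,suppress=True)
bot.reach([.505,-.004,.26],Q(-75))
snap('wrist','w1'); print(bot.get_clock(),bot.get_joint_pos(),bot.get_tcp_pos(),bot.get_wrist_force())
E
```

```text
2.5667 [-0.1784  0.0259  1.6577  0.0001  1.458   2.7001] [ 0.505  -0.0034  0.26  ] [ 0.4098  0.9474 -0.6384]
```

View pics/w1.png

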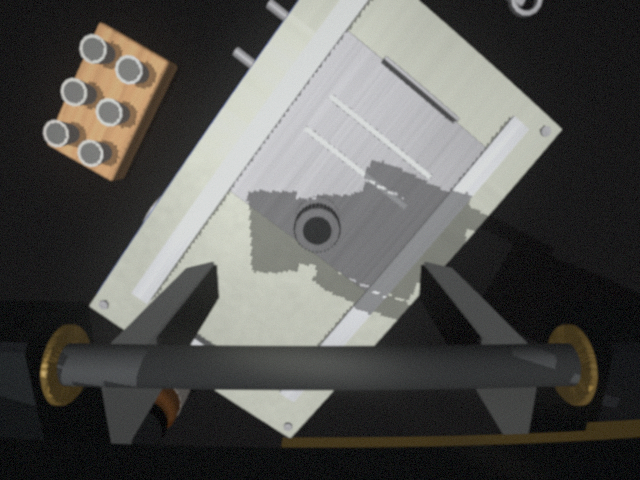

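The wrist view shows the knob's top centred at about (317,230), between the finger tips. The lip runs from (385,60) to (455,120).

Run:
```python
from h import *
np.set_printoptions(precision=4,suppress=True)
for u in (294,340): print(ray('w1',u,230,.148))
for v in (207,253): print(ray('w1',317,v,.148))
print(ray('w1',317,230,.148),ray('w1',317,230),ray('w1',420,91,.121))
p=cv2.imread('pics/w1.png')[180:280,260:380]; cv2.imwrite('pics/crop2.png',cv2.resize(p,None,fx=5,fy=5,interpolation=cv2.INTER_CUBIC))
```

```text
[ 0.5228 -0.0008  0.148 ]
[ 0.492  -0.0092  0.148 ]
[ 0.5116 -0.0207  0.148 ]
[0.5031 0.0111 0.148 ]
[ 0.5074 -0.005   0.148 ] [ 0.5073 -0.0047  0.1465] [ 0.4614 -0.1163  0.121 ]
```

View pics/crop2.png

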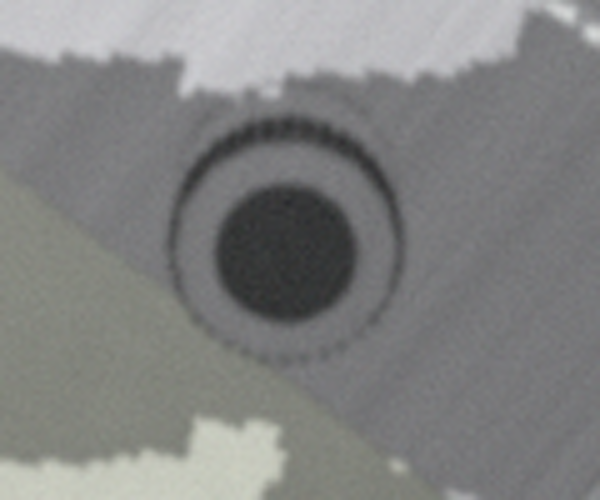

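The knob's centre is at crop (286,253), so (317.2,230.6) in the frame, which gives (0.507, -0.0045). I descend and close gently.

Run:
```python
from h import *
np.set_printoptions(precision=4,suppress=True)
bot.movel([.507,-.0045,.16],.12)
print(bot.movel([.507,-.0045,.134],.06,max_force=8))
f0=bot.get_wrist_force(); print(bot.get_tcp_pos(),f0)
bot.close_gripper(4); bot.wait(.2)
print(bot.get_opening()*.094,bot.get_wrist_force()-f0,bot.get_wrist_torque(),bot.get_gripper_force(),bot.get_tcp_pos(),bot.get_clock())
```

```text
False
[ 0.5067 -0.0045  0.1336] [ 0.0267 -0.1568  0.4303]
0.031777966490086726 [-1.7064  0.2472  1.9409] [ 0.1159  0.4184 -0.0066] 4.0000637993216515 [ 0.5067 -0.0045  0.134 ] 5.3083
```

```bash
cat > s.py <<'E'
from h import *
np.set_printoptions(precision=4,suppress=True)
bot.close_gripper(25); bot.wait(.1)
x,y,z0=.5067,-.0045,.1338
f0=bot.get_wrist_force(); print('base',f0,bot.get_wrist_torque())
a=-75
while a<=135:
    hit=bot.movel([x,y,z0+.0075],.025,max_force=14)
    z=bot.get_tcp_pos()[2]-z0; f=bot.get_wrist_force()-f0
    print(a,hit,round(z*1e3,2),f,bot.get_wrist_torque()[2],round(bot.get_clock(),2),flush=True)
    if z>.0052: break
    a+=20
    bot.movel([x,y,z0+.001],.03)
    bot.movel([x,y,z0+.0005],.03,rotation=Q(a))
E
python3 s.py
```

```text
base [-2.6461 -0.307   2.0531] [0.0866 0.5969 0.0139]
-75 True 2.59 [ 7.3179  0.1186 -7.6146] -0.014317125424021152 5.9
-55 False 6.81 [  7.7516  -0.5065 -15.0837] 0.009381950010016044 7.08
```

```bash
cat > t.py <<'E'
from h import *
import sys
np.set_printoptions(precision=3,suppress=True)
a,aend,zc=float(sys.argv[1]),float(sys.argv[2]),float(sys.argv[3])
x,y,z0=.5067,-.0045,.1338
f0=np.array([-2.6,-.3,2.05])
while a<aend:
    a+=10
    bot.movel([x,y,z0+zc],.03,rotation=Q(a))
    f=bot.get_wrist_force()-f0; T=bot.get_wrist_torque()
    print(int(a),'cmd %.2f act %.2f'%(zc*1e3,(bot.get_tcp_pos()[2]-z0)*1e3),f,T,round(bot.get_clock(),2),flush=True)
    if abs(T[2])>.4 or np.linalg.norm(f)>35: print('stop');break
    # keep a light pull of about 11 N
    zc+=np.clip((11+f[2])*2e-5,-.0003,.0006)
print(zc)
E
python3 t.py -55 -5 .0075
```

```text
-45 cmd 7.50 act 7.19 [  7.061  -0.293 -14.107] [-0.039 -0.685  0.077] 7.41
-35 cmd 7.44 act 7.46 [  6.323   0.16  -12.45 ] [-0.    -0.548  0.015] 7.73
-25 cmd 7.41 act 7.71 [ 5.986  0.692 -9.571] [-0.019 -0.374  0.09 ] 8.06
-15 cmd 7.44 act 7.66 [ 5.724  1.601 -8.95 ] [ 0.11  -0.382  0.087] 8.38
-5 cmd 7.48 act 7.60 [ 5.374  0.715 -9.624] [ 0.027 -0.405  0.068] 8.71
0.007505935989340086
```

```bash
sed -i 's/\*2e-5,-.0003,.0006/*5e-5,-.0002,.0005/' t.py; python3 t.py -5 35 .0075
```

```text
5 cmd 7.50 act 7.70 [ 5.961  2.034 -8.067] [ 0.197 -0.384  0.174] 9.03
15 cmd 7.65 act 7.98 [ 5.353  2.588 -7.222] [ 0.292 -0.28   0.07 ] 9.36
25 cmd 7.84 act 8.29 [ 4.296  3.047 -4.536] [ 0.436 -0.174  0.069] 9.68
35 cmd 8.16 act 8.58 [ 3.682  4.113 -2.17 ] [ 0.53  -0.13   0.087] 10.01
0.008600245336604834
```

The thread is now carrying the head: it rises about 0.3 mm per 10° and the pull falls off. I go on with a helix feed-forward.

```bash
sed -i 's/zc+=.*/zc+=.000356+np.clip((5+f[2])*3e-5,-.0003,.0003)/; s/>.4 or/>.3 or/' t.py; python3 t.py 35 235 .0086
```

```text
45 cmd 8.60 act 8.93 [ 3.147  4.849 -2.698] [ 0.679 -0.074  0.155] 10.33
55 cmd 9.03 act 9.23 [ 2.12   5.41  -2.464] [ 0.776 -0.096  0.099] 10.66
65 cmd 9.46 act 9.63 [ 3.78   5.354 -2.749] [ 0.855 -0.168  0.104] 10.98
75 cmd 9.88 act 9.90 [ 3.091  5.672 -2.732] [ 0.847 -0.136  0.094] 11.31
85 cmd 10.30 act 10.32 [ 2.889  6.203 -2.417] [ 0.846 -0.255  0.115] 11.63
95 cmd 10.74 act 10.65 [ 3.945  5.498 -3.155] [ 0.928 -0.244  0.087] 11.96
105 cmd 11.15 act 11.05 [ 3.675  5.106 -3.512] [ 0.885 -0.291  0.096] 12.28
115 cmd 11.55 act 11.35 [ 3.142  5.675 -2.862] [ 0.926 -0.264  0.052] 12.61
125 cmd 11.97 act 11.78 [ 3.852  4.986 -3.881] [ 0.986 -0.217  0.086] 12.93
135 cmd 12.36 act 12.11 [ 3.815  5.288 -4.253] [ 1.001 -0.171  0.062] 13.26
145 cmd 12.74 act 12.47 [ 2.909  5.285 -4.238] [ 1.078 -0.19   0.058] 13.58
155 cmd 13.12 act 12.69 [ 2.907  5.226 -3.961] [ 1.121 -0.178  0.026] 13.91
165 cmd 13.50 act 13.01 [ 6.521  3.951 -7.549] [ 0.779 -0.637 -0.193] 14.23
175 cmd 13.78 act 13.17 [ 7.082  5.446 -8.848] [ 0.889 -0.837 -0.318] 14.56
stop
0.013783939455685882
```

The stop was reached at about 165° with the torque at -0.3 N m. I let go and check that the head stays up.

Run:
```python
from h import *
np.set_printoptions(precision=4,suppress=True)
bot.gripper_open(); bot.movel([.507,-.0045,.26],.15)
p,d=snap('wrist','w2'); print(bot.get_clock())
# head top: points by depth near axis
Z=np.array([ [*ray('w2',u,v)] for v in range(190,270,2) for u in range(280,360,2)])
m=(Z[:,2]>.14); print(m.sum(),np.median(Z[m],0))
Z=np.array([ [*ray('w1',u,v)] for v in range(190,270,2) for u in range(280,360,2)])
m=(Z[:,2]>.14); print(m.sum(),np.median(Z[m],0))
```

```text
16.5667
497 [ 0.5054 -0.0043  0.1597]
434 [ 0.5082 -0.0062  0.1475]
```

View pics/w2.png

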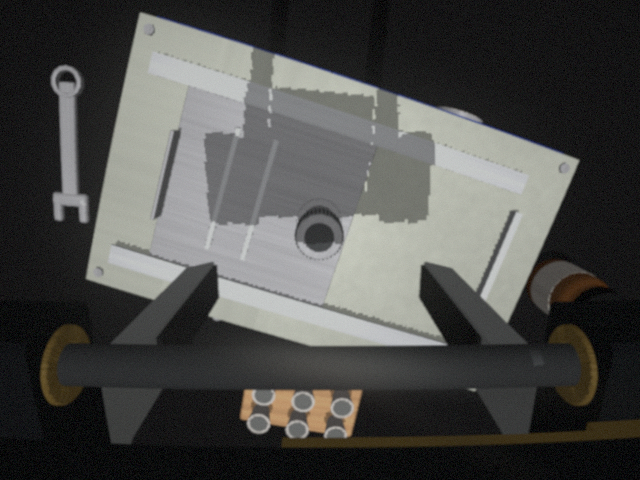

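The head's top rose from 0.1475 to 0.1597, so the lift is about 12.2 mm with nothing holding it. In the picture the knob is at (319,237) and the bystanders are undisturbed. I regrasp the head and slide the cover along +y.

Run:
```python
from h import *
np.set_printoptions(precision=4,suppress=True)
c=np.array([.5065,-.0045,.146]); d=np.array([np.cos(1.185),np.sin(1.185),0])
bot.movel([*c[:2],.175],.12); print(bot.movel(c,.06,max_force=8))
f0=bot.get_wrist_force()
bot.close_gripper(15); bot.wait(.1); print(bot.get_opening()*.094,bot.get_wrist_force()-f0)
for s in (.02,.099):
    h=bot.movel(c+d*s,.05,max_force=18); p=bot.get_tcp_pos()
    print(s,h,(p-c)@d,bot.get_wrist_force()-f0,bot.get_clock())
    if h: break
```

```text
False
0.031536696671393194 [0.9089 1.7054 0.9117]
0.02 False 0.021195647313920554 [1.1819 1.5631 0.2885] 19.6833
0.099 False 0.09565497039742747 [  1.1365 -11.3831   2.1716] 21.4167
```

Run:
```python
from h import *
np.set_printoptions(precision=4,suppress=True)
bot.gripper_open(); p=bot.get_tcp_pos(); bot.movel([p[0],p[1],.26],.12)
snap('wrist','w3'); print(bot.get_clock(),bot.get_wrist_force())
Z=np.array([ [*ray('w3',u,v)] for v in range(190,280,2) for u in range(280,360,2)])
m=(Z[:,2]>.14); print(m.sum(),np.median(Z[m],0), (np.median(Z[m],0)-[.506,-.0045,0])[:2]@[np.cos(1.185),np.sin(1.185)])
```

```text
23.625 [ 0.0189 -0.3833 -0.5451]
508 [0.5416 0.0838 0.1596] 0.09518492267896239
```

View pics/w3.png

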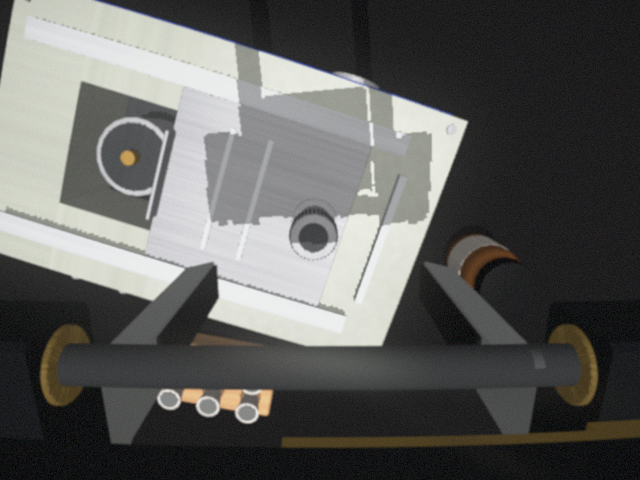

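The cover has moved 95 mm and the cup is exposed at (130,157). The knob at (314,237) is still up, and the jar and block are in place.

```bash
python3 -c "
from rig import bot
print(bot.close_job())"
```

```text
the job is handed in; nothing more can be done
None
```

The job is handed in: the screw is unscrewed and stays up by itself (lift about 12 mm), the cover is fully open at about 95 mm, the robot is clear, and the jar, block and spanner were never touched; the hand-in call returned no verdict.

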